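# Back off a flask press whose thread hand is unknown

### The arm

A 6-joint arm with a two-finger parallel gripper is mounted at the origin on the work surface. World frame = base frame: x ahead of the robot, y to its left, z up, the work surface at z = 0. Lengths are in m, angles in rad, forces in N, time in s.
With the tool pointing down it reaches from about 0.35 to 0.775 m from the base axis. Payload 5.5 kg.
Tool frame: the origin (TCP) lies on the centre line of the jaws, within the pads' length; the fingertips stand 19 mm ahead of it and the grasp point (between the pads) is the TCP; z points along the fingers, y is the line along which they close (so a half turn about z gives the same grasp; the last joint's range is limited). The gripper opens to 85 mm and grips with 20 to 120 N. Pads are 22 mm wide; open, the fingers measure 114 mm over their backs; the gripper's body (76 mm by 85 mm) begins 54 mm behind the grasp point. The pads swing forward as they close: fully open they stand 13 mm farther back than shut.
Start: joints at [-1.449, 0.313, 0.046, 1.304, 0, 1.431], TCP at [0.149, -0.555, 0.25] pointing down, gripper open.
Joint ranges: [-2.76, 2.76], [-0.86, 1.69], [-1.03, 1.26], [-2.2, 2.34], [-1.47, 1.5], [-3.14, 3.14]. Speed limits (rad/s): [2.57, 2.57, 3.14, 3.14, 3.14, 3.14].

### API

Orientations are given as a 3x3 rotation matrix whose columns are the frame's x, y, z axes.
In Python, from plant import r gives the robot as it stands.
- The arm moves only by the tool send_rows, never from a script. Its argument "commands" is a list of rows, each an object with "delta_rot": the turn, a rotation vector about the tool's x, y, z in rad, a list of three; "dp": the shift along the tool's x, y, z in m, a list of three; "jaw": the finger opening in m, from 0 to 0.0854. A call has 1 to 20 rows; each row is the pose to reach, as a shift and turn from the pose commanded when the call began, along the tool's axes at that moment; what a row does not reach only later rows make up. A row lasts 1/10 s, in which the tool goes at most 50 mm and 8.59 degrees, less where a joint would pass 70% of its speed; a pose out of reach is approached as far as the arm can. A call with a gripper value outside its range is refused whole. The fingers move at their own pace and stop on an object; the grip force is fixed at half the most. Time passes only in rows, so rows that repeat a pose let the fingers close. It gives the time, the measured TCP pose, the force, the opening and the grip force at its end, in the units of the state.
- r.state(): the state, without advancing time (a new reading comes with each control period).
- r.grab_frame(name): name is "scene" or "top" or "wrist"; returns a dict with "frame" (420x560x3 uint8, red, green, blue), "fovy" (degrees; the focal length in pixels is half the picture's height over the tangent of half this angle, whatever the lens; pixels are square), "cx", "cy" (the principal point, pixels), "rvec" (rotation vector, rad) and "tvec" (3), from world to camera coordinates, as OpenCV has them. Camera axes: x right, y down, z forward; pixel columns grow to the right and rows downward; lengths in m; the calibration is good to about 2 mm. A picture is of the moment at which its call begins. There is no depth.
- r.job_done(): hands the job in; it is judged then, once.
The state is a dict: "clock": time; "joints": joint angles; "qd": joint speeds; "effort": joint torques, N m; "tool_pos": TCP position; "orientation": TCP orientation; "ft_force": force on the tool from outside, world axes, zero at the start; "torque": the same for the moment, N m; "finger_gap": opening from 0.0 (shut) to 1.0 (fully open); "grip_force": force on a finger pad.
Only numpy, scipy, OpenCV 4.12 (cv2) and the standard library are available. Lean on these libraries where they do the work, as an engineer would, in place of code of your own. Each camera call takes 0.05 s, during which the arm holds its last target. There are 200 camera calls.

### The job

Free the brass denture flask that is clamped in the bench press: swing the handwheel's folding crank handle fully upright, then use it to back the screw off by half a turn or more, so that the pressure plate stands clear of the flask. Nobody has marked whether this screw is left- or right-handed, so feel gently which way it gives and never force it the way it comes up solid. Leave the handle upright, the flask in its place in the press, and the things around undisturbed.

Things in the scene. Friction and masses are not known exactly. Their poses are not given: they have to be found in the camera images.
- press: Bench flask press bolted to the bench: grey base 170 x 215 x 22 mm (x, y, z), two 22 mm steel columns at 88 mm either side (y), a grey cross-beam 46 x 216 mm at heights 134 to 166 mm with a round 76 mm boss, column nuts up to 180 mm, a handwheel lying level on top. Origin: centre of the base's underside, z up; the wheel's vertical axis passes through it. It does not move.
- wheel_center (a point): Centre of the handwheel, on its axis, in the mid-plane of its rim, 200 mm above the bench. Plain steel wheel, 176 mm over its rim (16 mm rim bar on a circle of 80 mm radius), three spokes, hub of 42 mm whose top (with its nut) is 7 mm above this point.
- handwheel (a joint): Angle of the handwheel, rad: 0 at the start with the screw tight, positive counter-clockwise seen from above. One way it is solid at once; the other way it turns against an even friction of about 0.5 N m (6 to 7 N pushed square on the handle) up to 4.85 rad, where it ends. Which way is which changes from start to start and cannot be seen. It stays where it is left.
- handle_pivot (a point): Centre of the crank handle's folding hinge between two lugs on top of the rim: 80 mm from the wheel's axis, 20 mm above the rim's mid-plane (220 mm above the bench). Turns with the wheel. The hinge axis is level and tangent to the rim. The lugs reach 8 mm above this point and are 30 mm wide over both along the tangent.
- handle_end (a point): Middle of the free end of the straight crank handle, 70 mm from the hinge; a round black grip of 22 mm diameter, spinning freely on its own axis, covers it from 12 mm on. Folded it lies level, pointing from the hinge inwards to the wheel's axis, its end 10 mm short of it, a spoke 60 degrees to either side, spoke tops 13 mm below its centre line; upright this point is 290 mm above the bench.
- crank_fold (a joint): Fold angle of the crank handle, rad: 0 folded flat inwards over the wheel, 1.57 upright against its stop. Starts between 0 and 0.3. Stiff hinge (about 0.12 N m, 2.4 N at 50 mm): it stays at any angle where it is left. It moves only in the upright plane through the wheel's axis; a push along the wheel's tangent does not fold it.
- plate (a joint): Height of the pressure plate above its clamped position, m: 0 while clamped. It rises 8 mm per turn (1.27 mm per rad) whichever way the screw comes undone: 0.004 at half a turn.
- head: The steel thrust collar (58 mm wide, 7 mm high) on top of the press's boss that carries the handwheel, with wheel and crank handle on it. Origin: centre of its underside, 172 mm above the bench, on the wheel's axis. The collar itself does not move; its -x axis points to where the handle's hinge stands at the start.
- flask: Closed brass denture flask 88 x 98 x 66 mm, 0.6 to 1.1 kg, standing on the press's base under the pressure plate. Origin: centre of its underside, 28 mm above the bench.
- powder_jar: Bystander: white lidded jar, 68 mm across, 62 mm high, beside the press. Origin: centre of its underside.
- monomer_bottle: Bystander: amber bottle, 60 mm across, 135 mm high, beside the press. Origin: centre of its underside.
- cast_model: Bystander: plaster dental cast 66 x 72 x 40 mm beside the press. Origin: centre of its underside.
- mixing_bowl: Bystander: grey mixing bowl, 124 mm across, 62 mm high. Origin: centre of its underside.
- flask_half: Bystander: open brass flask half 88 x 98 x 32 mm. Origin: centre of its underside.
- wax_knife: Bystander: spatula 170 mm long lying on the bench. Origin: on its underside, near its middle.
- hex_wrench: Bystander: wrench 160 mm long lying on the bench. Origin: on its underside, near its middle.
- thread_seat (a joint): Strain of the screw's seat inside the press, m: 0 unless the wheel is forced in its solid direction, about 0.00002 either way for each newton pushed square on the upright handle beyond friction. It cannot be seen, and its reading is too coarse to steer by: feel the push. Over 0.0009 (about 45 N on the handle) either way the thread counts as forced.
Mind the look-alikes: they are no part of the job. Leave any green or red look-alike of the flask alone.

How it is judged:
On the way, in this order (a step that is already met when the one before it is completed fails the run):
1. the crank handle is swung fully upright, with the screw still tight (value of joint crank_fold above 1.4 rad and value of joint plate below 0.001 m), for 0.2 s.
2. the screw is backed off with the handle upright, about half a turn (pressure plate 3.6 mm up) (value of joint plate above 0.0036 m and value of joint crank_fold above 1.2 rad), for 0.2 s.
At the end, for the whole second after the job is handed in: The pressure plate stands at least 3.6 mm above its clamped position (nearly half a turn of the wheel), the crank handle is upright (fold angle over 1.4 rad), the wheel is at rest, and the flask stands on the press's base within 12 mm of where it was (value of joint plate above 0.0036 m and value of joint crank_fold above 1.4 rad and velocity of joint handwheel between -0.05 and 0.05 rad/s and z of flask in the frame of press above 0.024 m and distance of flask from where it was at the start of the episode below 0.012 m); the robot touches nothing.
It fails at once if the screw is forced in its solid direction: over about 45 N on the crank handle (value of joint thread_seat above 0.0009 m or value of joint thread_seat below -0.0009 m).
It fails at once if a bystander is displaced by more than 30 mm (distance of any of powder_jar, monomer_bottle, cast_model, mixing_bowl, flask_half, wax_knife, hex_wrench from where it was at the start of the episode above 0.03 m).
It also fails if it takes over 69 s, if anything falls off the work surface, if the arm or the gripper's body presses on something with over 40 N, if the wrist force passes 120 N, or if a joint passes its speed limit or range.

## Working session

There is one attempt and no reset: what is moved stays moved. The work goes in short steps, Python scripts to look and compute and a tool call to move; the robot and the scene stay as the last step left them, time stands still between calls to the robot, and variables do not carry over. Pictures are saved under pics/ and viewed, at most 10 in all, crops included, and the job is handed in when it is done.

Besides the shell and the picture viewer there is one more tool, called after ">>>" in YAML: its name, and indented under it one key for each argument. send_rows: Moves the arm, as the interface text tells. Its arguments: {"type":"object","properties":{"commands":{"type":"array","items":{"type":"object","properties":{"delta_rot":{"type":"array","items":{"type":"number"}},"dp":{"type":"array","items":{"type":"number"}},"jaw":{"type":"number"}}}}},"required":["commands"]}

```bash
mkdir -p pics; cat > h.py <<'E'
import numpy as np, cv2
from plant import r
def cam(n):
    f=r.grab_frame(n); R=cv2.Rodrigues(np.array(f["rvec"],float))[0]
    F=f["frame"].shape[0]/2/np.tan(np.radians(f["fovy"])/2)
    return dict(im=f["frame"],R=R,t=np.array(f["tvec"],float).ravel(),F=F,cx=f["cx"],cy=f["cy"])
def ray(c,u,v):
    d=c["R"].T@np.array([(u-c["cx"])/c["F"],(v-c["cy"])/c["F"],1]); return -c["R"].T@c["t"],d
def onz(c,u,v,z):
    o,d=ray(c,u,v); return o+d*(z-o[2])/d[2]
def proj(c,p):
    q=c["R"]@np.array(p)+c["t"]; return c["F"]*q[:2]/q[2]+[c["cx"],c["cy"]]
E
python3 - <<'E'
from h import *
a=cam("top");b=cam("scene")
import pickle;pickle.dump((a,b),open("c0.pkl","wb"))
for n,c in(("top",a),("scene",b)):
    cv2.imwrite(f"pics/{n}0.png",cv2.resize(c["im"][:,:,::-1],(800,600))); print(n,-c["R"].T@c["t"],c["R"][2])
print(r.state())
E
```

```text
top [0.27794606 0.01931681 1.61795542] [ 0.17645353 -0.01385572 -0.98421145]
scene [0.98511042 0.83037551 0.9256002 ] [-0.35669223 -0.68034663 -0.64023364]
{'clock': 0.1, 'joints': array([-1.44858547e+00,  3.13931519e-01,  4.50885852e-02,  1.30361026e+00,
       -1.88452175e-05,  1.43120414e+00]), 'qd': array([-0.00106899, -0.00281938,  0.00151758,  0.00028171, -0.00109223,
       -0.00117265]), 'effort': array([ 2.05807984e-03, -4.81727493e+01,  2.99242991e+01,  1.29340179e-02,
       -7.19787340e-05,  1.00228817e-05]), 'tool_pos': array([ 0.14875978, -0.55497746,  0.24949285]), 'orientation': array([[ 9.65924901e-01,  2.58822406e-01, -2.20687570e-04],
       [ 2.58822413e-01, -9.65923528e-01,  1.64220741e-03],
       [ 2.11872756e-04, -1.64336792e-03, -9.99998627e-01]]), 'ft_force': array([ 0.61707179, -0.68076696, -0.54133488]), 'torque': array([ 0.04039678, -0.00329784,  0.00703536]), 'grip_force': 0.0, 'finger_gap': 0.9996266763865426}
```

View pics/top0.png

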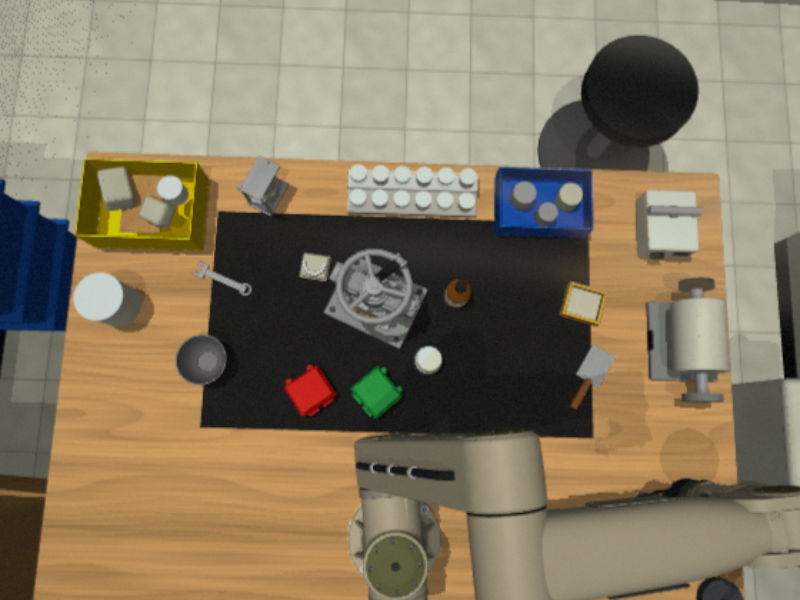

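View pics/scene0.png

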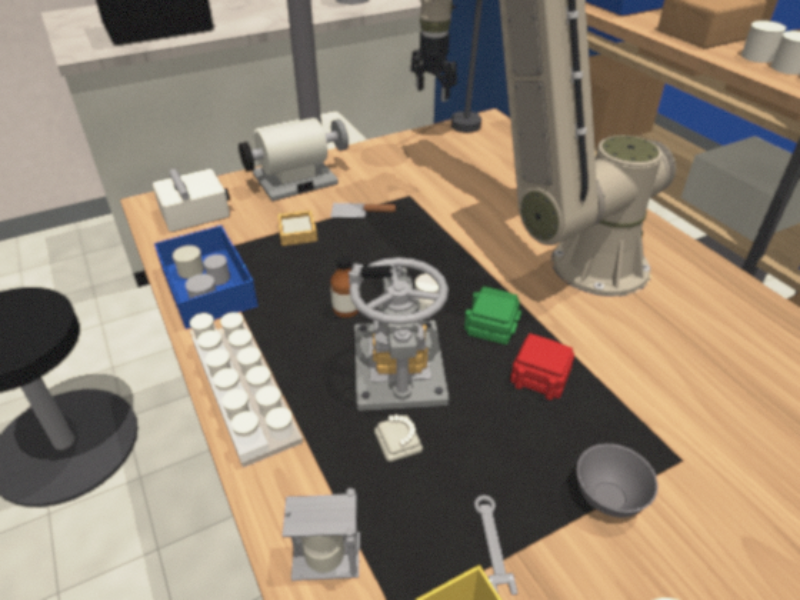

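```bash
python3 - <<'E'
from h import *
import pickle;a,b=pickle.load(open("c0.pkl","rb"))
A=cv2.resize(a["im"][160:260,215:315,::-1],(500,500),interpolation=cv2.INTER_CUBIC)
B=cv2.resize(b["im"][165:265,230:330,::-1],(500,500)[:2],interpolation=cv2.INTER_CUBIC)
cv2.imwrite("pics/crop1.png",cv2.resize(np.hstack([A,B]),(800,400)))
print(onz(a,261,201,.2))
E
```

```text
[0.57648699 0.0696288  0.2       ]
```

View pics/crop1.png

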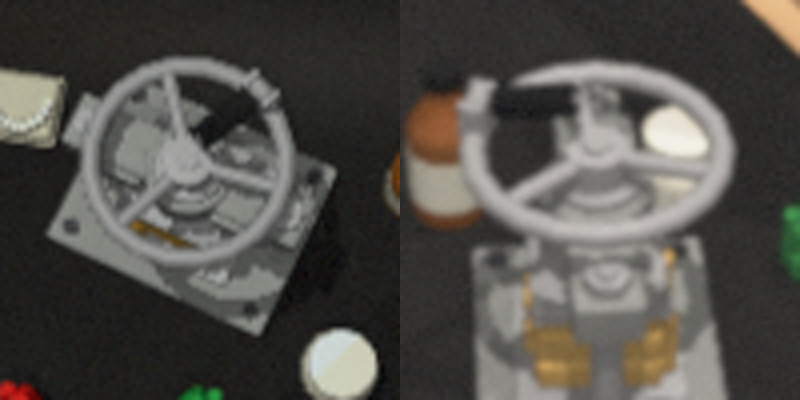

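```bash
python3 - <<'E'
from h import *
import pickle;a,b=pickle.load(open("c0.pkl","rb"))
w=onz(a,215+188/4-.4,160+161/4-.4,.2);h=onz(a,215+262/4-.4,160+90/4-.4,.222)
ws=onz(b,230+198/4-.4,165+148/4-.4,.2);hs=onz(b,230+75/4-.4,165+100/4-.4,.222)
print(w,h,np.linalg.norm((h-w)[:2]),np.degrees(np.arctan2(*(h-w)[1::-1])))
print(ws,hs,np.degrees(np.arctan2(*(hs-ws)[1::-1])),np.linalg.norm((hs-ws)[:2]))
e=onz(a,215+203/4-.4,160+132/4-.4,.24);print("end",e,np.linalg.norm((e-h)[:2]))
es=onz(b,230+175/4-.4,165+95/4-.4,.23);print("end s",es)
print(r.state()["orientation"])
E
```

```text
[0.58035997 0.06782099 0.2       ] [0.63596389 0.00963777 0.222     ] 0.08048033519410909 -46.298541940114085
[0.57696747 0.06342848 0.2       ] [0.63644733 0.00720359 0.222     ] -43.38859612720821 0.08184798028418311
end [0.59563857 0.05544053 0.24      ] 0.06102478254316283
end s [0.58204854 0.04181383 0.23      ]
[[ 9.65924901e-01  2.58822406e-01 -2.20687570e-04]
 [ 2.58822413e-01 -9.65923528e-01  1.64220741e-03]
 [ 2.11872756e-04 -1.64336792e-03 -9.99998627e-01]]
```

>>> send_rows:
  commands:
    - {"dp":[0.594,-0.458,-0.1],"delta_rot":[0,0,-2.094],"jaw":0.05}
    - {"dp":[0.594,-0.458,-0.1],"delta_rot":[0,0,-2.094],"jaw":0.05}
    - {"dp":[0.594,-0.458,-0.1],"delta_rot":[0,0,-2.094],"jaw":0.05}
    - {"dp":[0.594,-0.458,-0.1],"delta_rot":[0,0,-2.094],"jaw":0.05}
    - {"dp":[0.594,-0.458,-0.1],"delta_rot":[0,0,-2.094],"jaw":0.05}
    - {"dp":[0.594,-0.458,-0.1],"delta_rot":[0,0,-2.094],"jaw":0.05}
    - {"dp":[0.594,-0.458,-0.1],"delta_rot":[0,0,-2.094],"jaw":0.05}
    - {"dp":[0.594,-0.458,-0.1],"delta_rot":[0,0,-2.094],"jaw":0.05}
    - {"dp":[0.594,-0.458,-0.1],"delta_rot":[0,0,-2.094],"jaw":0.05}
    - {"dp":[0.594,-0.458,-0.1],"delta_rot":[0,0,-2.094],"jaw":0.05}
    - {"dp":[0.594,-0.458,-0.1],"delta_rot":[0,0,-2.094],"jaw":0.05}
    - {"dp":[0.594,-0.458,-0.1],"delta_rot":[0,0,-2.094],"jaw":0.05}
    - {"dp":[0.594,-0.458,-0.1],"delta_rot":[0,0,-2.094],"jaw":0.05}
    - {"dp":[0.594,-0.458,-0.1],"delta_rot":[0,0,-2.094],"jaw":0.05}
    - {"dp":[0.594,-0.458,-0.1],"delta_rot":[0,0,-2.094],"jaw":0.05}
    - {"dp":[0.594,-0.458,-0.1],"delta_rot":[0,0,-2.094],"jaw":0.05}
    - {"dp":[0.594,-0.458,-0.1],"delta_rot":[0,0,-2.094],"jaw":0.05}
    - {"dp":[0.594,-0.458,-0.1],"delta_rot":[0,0,-2.094],"jaw":0.05}
    - {"dp":[0.594,-0.458,-0.1],"delta_rot":[0,0,-2.094],"jaw":0.05}
    - {"dp":[0.594,-0.458,-0.1],"delta_rot":[0,0,-2.094],"jaw":0.05}

```text
clock: 2.1
tool_pos: [0.6033, 0.0393, 0.3506]
orientation: [[-0.705, 0.709, 0.0], [0.709, 0.705, -0.0], [-0.0, -0.0, -1.0]]
ft_force: [-0.7, -0.5, 0.6]
finger_gap: 0.586
grip_force: 0.0
```

```bash
python3 - <<'E'
from h import *
import pickle
c=cam("wrist");pickle.dump(c,open("w.pkl","wb"));cv2.imwrite("pics/w1.png",cv2.resize(c["im"][:,:,::-1],(800,600)))
s=r.state();print(s["clock"],s["tool_pos"],s["orientation"],s["ft_force"],s["finger_gap"],s["joints"])
print(-c["R"].T@c["t"],c["R"][2])
for p in([.579,.066,.207],[.636,.009,.22],[.5865,.0585,.23]):print(proj(c,p)/.7)
E
```

```text
2.15 [0.6034645  0.039447   0.35070881] [[-7.05446595e-01  7.08762987e-01  3.61093089e-04]
 [ 7.08762960e-01  7.05446680e-01 -2.17970453e-04]
 [-4.09221310e-04  1.02162893e-04 -9.99999911e-01]] [ 0.55873381  0.23943261 -0.38041236] 0.5824018688450503 [-6.73091160e-02  3.75067913e-01  3.77885242e-01  1.57323872e+00
 -1.93190373e-04  7.20434017e-01]
[0.54470451 0.09933043 0.47428766] [ 0.22860211 -0.22947989 -0.94608671]
[402.67275365 222.61000564]
[402.95954118 367.69472419]
[402.83491801 251.67257174]
```

View pics/w1.png

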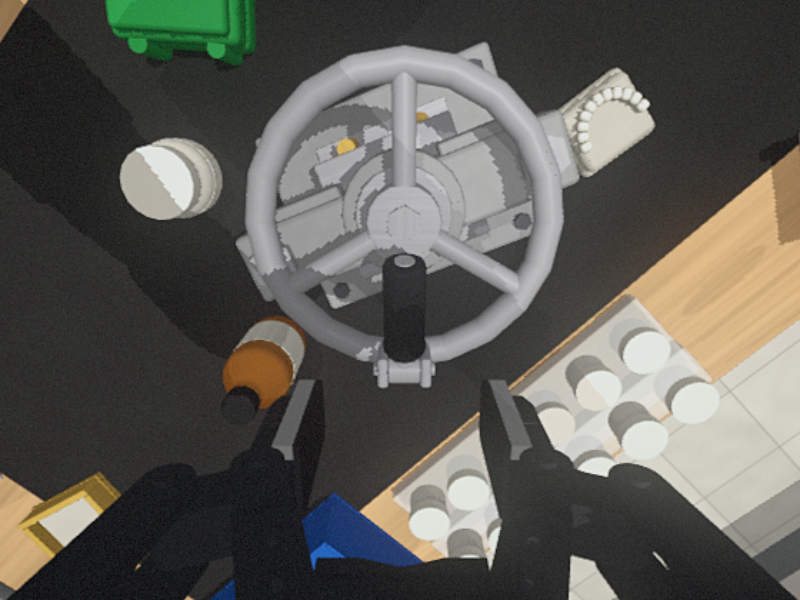

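>>> send_rows:
  commands:
    - {"dp":[0,0.002,0.03],"jaw":0.05}
    - {"dp":[0,0.002,0.06],"jaw":0.05}
    - {"dp":[0,0.002,0.09],"jaw":0.05}
    - {"dp":[0,0.002,0.11],"jaw":0.05}
    - {"dp":[0,0.002,0.118],"jaw":0.05}
    - {"dp":[0,0.002,0.118],"jaw":0.045}
    - {"dp":[0,0.002,0.118],"jaw":0.04}
    - {"dp":[0,0.002,0.118],"jaw":0.035}
    - {"dp":[0,0.002,0.118],"jaw":0.03}
    - {"dp":[0,0.002,0.118],"jaw":0.026}
    - {"dp":[0,0.002,0.118],"jaw":0.026}
    - {"dp":[0,0.002,0.118],"jaw":0.026}

```text
schema error: expected keys delta_rot, dp, jaw
```

>>> send_rows:
  commands:
    - {"dp":[0,0.002,0.03],"delta_rot":[0,0,0],"jaw":0.05}
    - {"dp":[0,0.002,0.06],"delta_rot":[0,0,0],"jaw":0.05}
    - {"dp":[0,0.002,0.09],"delta_rot":[0,0,0],"jaw":0.05}
    - {"dp":[0,0.002,0.11],"delta_rot":[0,0,0],"jaw":0.05}
    - {"dp":[0,0.002,0.118],"delta_rot":[0,0,0],"jaw":0.05}
    - {"dp":[0,0.002,0.118],"delta_rot":[0,0,0],"jaw":0.045}
    - {"dp":[0,0.002,0.118],"delta_rot":[0,0,0],"jaw":0.04}
    - {"dp":[0,0.002,0.118],"delta_rot":[0,0,0],"jaw":0.035}
    - {"dp":[0,0.002,0.118],"delta_rot":[0,0,0],"jaw":0.03}
    - {"dp":[0,0.002,0.118],"delta_rot":[0,0,0],"jaw":0.026}
    - {"dp":[0,0.002,0.118],"delta_rot":[0,0,0],"jaw":0.026}
    - {"dp":[0,0.002,0.118],"delta_rot":[0,0,0],"jaw":0.026}

```text
clock: 3.35
tool_pos: [0.6055, 0.0419, 0.2325]
orientation: [[-0.707, 0.707, 0.0], [0.707, 0.707, -0.0], [-0.0, -0.0, -1.0]]
ft_force: [-0.0, -1.2, -0.0]
finger_gap: 0.308
grip_force: 0.5
```

>>> send_rows:
  commands:
    - {"dp":[0,0,0],"delta_rot":[0,0,0],"jaw":0.023}
    - {"dp":[0,0,0],"delta_rot":[0,0,0],"jaw":0.021}
    - {"dp":[0,0,0],"delta_rot":[0,0,0],"jaw":0.019}
    - {"dp":[0,0,0],"delta_rot":[0,0,0],"jaw":0.017}
    - {"dp":[0,0,0],"delta_rot":[0,0,0],"jaw":0.015}
    - {"dp":[0,0,0],"delta_rot":[0,0,0],"jaw":0.015}

```text
clock: 3.95
tool_pos: [0.6041, 0.0411, 0.2321]
orientation: [[-0.706, 0.708, -0.003], [0.708, 0.706, -0.002], [0.0, -0.004, -1.0]]
ft_force: [-4.0, -5.6, 2.6]
finger_gap: 0.238
grip_force: 58.4
```

>>> send_rows:
  commands:
    - {"dp":[-0.001,0,-0.003],"delta_rot":[0,0,0],"jaw":0.015}
    - {"dp":[-0.002,0,-0.006],"delta_rot":[0,0,0],"jaw":0.015}
    - {"dp":[-0.0035,0,-0.009],"delta_rot":[0,0,0],"jaw":0.015}
    - {"dp":[-0.0055,0,-0.0125],"delta_rot":[0,0,0],"jaw":0.015}
    - {"dp":[-0.0075,0,-0.0155],"delta_rot":[0,0,0],"jaw":0.015}
    - {"dp":[-0.0095,0,-0.018],"delta_rot":[0,0,0],"jaw":0.015}
    - {"dp":[-0.0095,0,-0.018],"delta_rot":[0,0,0],"jaw":0.015}

```text
clock: 4.65
tool_pos: [0.6097, 0.0354, 0.248]
orientation: [[-0.707, 0.708, -0.008], [0.708, 0.707, 0.0], [0.006, -0.005, -1.0]]
ft_force: [-6.6, -3.2, -12.4]
finger_gap: 0.233
grip_force: 59.7
```

>>> send_rows:
  commands:
    - {"dp":[-0.0025,0,-0.0025],"delta_rot":[0,0,0],"jaw":0.015}
    - {"dp":[-0.005,0,-0.005],"delta_rot":[0,0,0],"jaw":0.015}
    - {"dp":[-0.0075,0,-0.007],"delta_rot":[0,0,0],"jaw":0.015}
    - {"dp":[-0.0105,0,-0.009],"delta_rot":[0,0,0],"jaw":0.015}
    - {"dp":[-0.0135,0,-0.011],"delta_rot":[0,0,0],"jaw":0.015}
    - {"dp":[-0.0165,0,-0.0125],"delta_rot":[0,0,0],"jaw":0.015}
    - {"dp":[-0.02,0,-0.014],"delta_rot":[0,0,0],"jaw":0.015}
    - {"dp":[-0.02,0,-0.014],"delta_rot":[0,0,0],"jaw":0.015}

```text
clock: 5.45
tool_pos: [0.6226, 0.0224, 0.2617]
orientation: [[-0.707, 0.707, -0.011], [0.707, 0.707, 0.003], [0.009, -0.006, -1.0]]
ft_force: [-10.2, -0.2, -10.3]
finger_gap: 0.234
grip_force: 59.1
```

```bash
python3 - <<'E'
from h import *
c=cam("wrist");b=cam("scene")
A=cv2.resize(c["im"][:,:,::-1],(533,400));B=cv2.resize(b["im"][140:240,230:297,::-1],(267,400),interpolation=cv2.INTER_CUBIC)
cv2.imwrite("pics/w2.png",np.hstack([A,B]))
s=r.state();print(s["clock"],s["tool_pos"],s["ft_force"],s["torque"])
E
```

```text
5.55 [0.62258663 0.02247193 0.26168795] [ -8.31625963   0.68557469 -10.44035059] [ 0.28076189  2.15878186 -0.03906987]
```

View pics/w2.png

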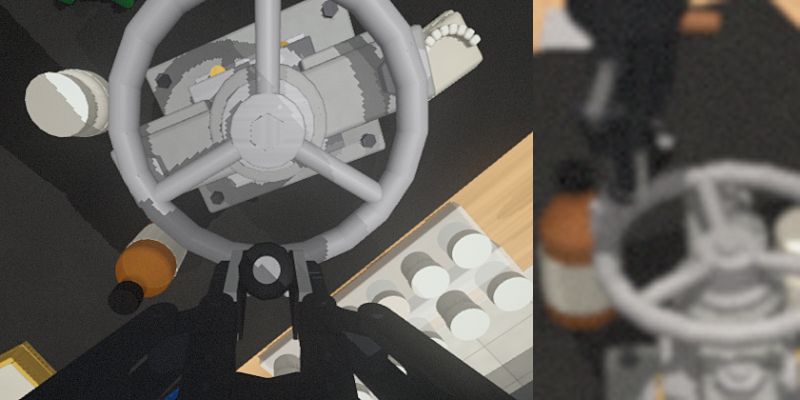

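>>> send_rows:
  commands:
    - {"dp":[-0.004,0,-0.0015],"delta_rot":[0,0,0],"jaw":0.015}
    - {"dp":[-0.008,0,-0.0025],"delta_rot":[0,0,0],"jaw":0.015}
    - {"dp":[-0.012,0,-0.0035],"delta_rot":[0,0,0],"jaw":0.015}
    - {"dp":[-0.016,0,-0.004],"delta_rot":[0,0,0],"jaw":0.015}
    - {"dp":[-0.02,0,-0.004],"delta_rot":[0,0,0],"jaw":0.015}
    - {"dp":[-0.022,0,-0.004],"delta_rot":[0,0,0],"jaw":0.015}
    - {"dp":[-0.022,0,-0.004],"delta_rot":[0,0,0],"jaw":0.015}

```text
clock: 6.25
tool_pos: [0.6378, 0.0082, 0.2661]
orientation: [[-0.708, 0.706, -0.011], [0.706, 0.708, 0.005], [0.011, -0.004, -1.0]]
ft_force: [-11.4, 2.5, -8.7]
finger_gap: 0.228
grip_force: 59.5
```

>>> send_rows:
  commands:
    - {"dp":[-0.003,0,0],"delta_rot":[0,0,0],"jaw":0.015}
    - {"dp":[-0.005,0,0],"delta_rot":[0,0,0],"jaw":0.015}
    - {"dp":[-0.005,0,0],"delta_rot":[0,0,0],"jaw":0.015}
    - {"dp":[-0.005,0,0],"delta_rot":[0,0,0],"jaw":0.015}

```text
clock: 6.65
tool_pos: [0.6406, 0.0056, 0.266]
orientation: [[-0.709, 0.706, -0.012], [0.706, 0.709, 0.006], [0.013, -0.004, -1.0]]
ft_force: [-13.2, 6.6, -7.5]
finger_gap: 0.225
grip_force: 59.5
```

```bash
python3 - <<'E'
from h import *
c=cam("wrist");b=cam("scene")
A=cv2.resize(c["im"][:,:,::-1],(533,400));B=cv2.resize(b["im"][140:240,230:297,::-1],(267,400),interpolation=cv2.INTER_CUBIC)
cv2.imwrite("pics/w3.png",np.hstack([A,B]))
s=r.state();print(s["clock"],s["tool_pos"],s["ft_force"],s["torque"])
for p in([.636,.009,.29],[.636,.009,.22]):print(proj(c,p)*533/560)
E
```

```text
6.75 [0.64061873 0.00555362 0.26604016] [-13.91252553   6.78488533  -7.54725725] [1.61674995 2.86144337 0.07067099]
[262.67631918 313.35148939]
[264.79557795 233.86636154]
```

View pics/w3.png

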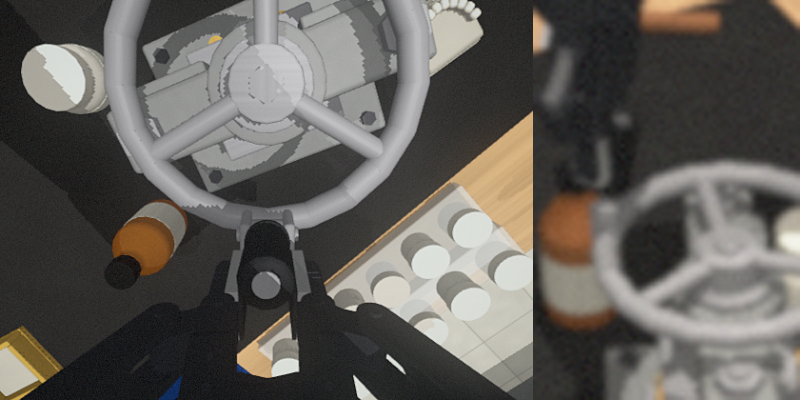

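```bash
python3 - <<'E'
from h import *
c=cam("wrist");u=np.array([.7071,-.7071,0]);h=np.array([.636,.009,.22])
im=c["im"].astype(int);g=im.min(2)
n,l,st,ce=cv2.connectedComponentsWithStats(((g>95)[275:330,255:305]).astype(np.uint8))
print(st,ce+[255,275])
for f in(1.0,1.1,1.2,1.3,1.4,1.5,1.57):print(f,proj(c,h-u*.07*np.cos(f)+[0,0,.07*np.sin(f)]))
print(r.state()["tool_pos"])
E
```

```text
[[   0    0   50   55 2090]
 [  10   10   30   29  656]
 [  46   53    3    2    4]] [[279.54401914 302.84114833]
 [279.22103659 299.1570122 ]
 [302.25       328.75      ]]
1.0 [276.27919402 215.03219654]
1.1 [276.14785111 235.42677704]
1.2 [276.04706051 256.36192083]
1.3 [275.98021111 277.26234969]
1.4 [275.9491896  297.54564452]
1.5 [275.95424069 316.66469962]
1.57 [275.97857168 329.09765638]
[0.64062862 0.00557338 0.26604185]
```

>>> send_rows:
  commands:
    - {"dp":[0,0,0],"delta_rot":[0,0,0],"jaw":0.025}
    - {"dp":[0,0,0],"delta_rot":[0,0,0],"jaw":0.03}
    - {"dp":[0,0,0],"delta_rot":[0,0,0],"jaw":0.03}
    - {"dp":[0,0,0],"delta_rot":[0,0,0],"jaw":0.03}

```text
clock: 7.2
tool_pos: [0.6465, 0.002, 0.2696]
orientation: [[-0.707, 0.707, 0.003], [0.707, 0.707, -0.0], [-0.003, 0.002, -1.0]]
ft_force: [-0.0, -0.9, 0.4]
finger_gap: 0.354
grip_force: 0.0
```

```bash
python3 - <<'E'
from h import *
c=cam("wrist");u=np.array([.7071,-.7071,0]);h=np.array([.636,.009,.22])
g=c["im"].astype(int).min(2)
n,l,st,ce=cv2.connectedComponentsWithStats(((g>95)[260:340,255:305]).astype(np.uint8))
print(st,ce+[255,260])
for f in(1.2,1.3,1.4,1.5,1.57):print(f,proj(c,h-u*.07*np.cos(f)+[0,0,.07*np.sin(f)]))
s=r.state();p=s["tool_pos"];R=s["orientation"];print(p,s["ft_force"],R)
for k in(-.01,0,.01):print(k,"tool axis at z .29",proj(c,p+R@[k,0,-(.29-p[2])]))
E
```

```text
[[   0    0   50   80 3000]
 [   5    4   30   28  658]
 [  19   55   31   25  342]] [[278.77566667 300.72366667]
 [274.88145897 277.40577508]
 [294.73976608 331.2748538 ]]
1.2 [271.34580096 235.34018383]
1.3 [271.37682573 256.04055141]
1.4 [271.45932198 276.1874353 ]
1.5 [271.59003712 295.24205088]
1.57 [271.70749765 307.67622513]
[0.64620545 0.00201441 0.2693252 ] [ 0.09332159  0.44826701 -0.16711576] [[-7.06756728e-01  7.07451779e-01  2.62817989e-03]
 [ 7.07453800e-01  7.06759558e-01 -2.18414196e-04]
 [-2.01200877e-03  1.70495015e-03 -9.99996522e-01]]
-0.01 tool axis at z .29 [278.3108667  358.92379999]
0 tool axis at z .29 [278.24534659 336.51538157]
0.01 tool axis at z .29 [278.17633205 312.91183834]
```

>>> send_rows:
  commands:
    - {"dp":[0.007,-0.001,0],"delta_rot":[0,0,0],"jaw":0.035}
    - {"dp":[0.014,-0.001,0.001],"delta_rot":[0,0,0],"jaw":0.035}
    - {"dp":[0.02,-0.001,0.002],"delta_rot":[0,0,0],"jaw":0.035}
    - {"dp":[0.02,-0.001,0.002],"delta_rot":[0,0,0],"jaw":0.027}
    - {"dp":[0.02,-0.001,0.002],"delta_rot":[0,0,0],"jaw":0.023}
    - {"dp":[0.02,-0.001,0.002],"delta_rot":[0,0,0],"jaw":0.02}
    - {"dp":[0.02,-0.001,0.002],"delta_rot":[0,0,0],"jaw":0.015}
    - {"dp":[0.02,-0.001,0.002],"delta_rot":[0,0,0],"jaw":0.015}
    - {"dp":[0.02,-0.001,0.002],"delta_rot":[0,0,0],"jaw":0.015}

```text
clock: 8.15
tool_pos: [0.6302, 0.0155, 0.2666]
orientation: [[-0.707, 0.707, -0.0], [0.707, 0.707, -0.0], [0.0, -0.0, -1.0]]
ft_force: [-4.3, -0.1, 6.1]
finger_gap: 0.242
grip_force: 58.4
```

>>> send_rows:
  commands:
    - {"dp":[-0.003,0,0],"delta_rot":[0,0,0],"jaw":0.015}
    - {"dp":[-0.006,0,0],"delta_rot":[0,0,0],"jaw":0.015}
    - {"dp":[-0.009,0,0],"delta_rot":[0,0,0],"jaw":0.015}
    - {"dp":[-0.011,0,0],"delta_rot":[0,0,0],"jaw":0.015}
    - {"dp":[-0.012,0,0],"delta_rot":[0,0,0],"jaw":0.015}
    - {"dp":[-0.012,0,0],"delta_rot":[0,0,0],"jaw":0.015}

```text
clock: 8.75
tool_pos: [0.6358, 0.01, 0.2666]
orientation: [[-0.708, 0.706, -0.006], [0.706, 0.708, 0.005], [0.008, -0.0, -1.0]]
ft_force: [-12.8, 6.9, 10.8]
finger_gap: 0.242
grip_force: 58.5
```

```bash
cat > m.py <<'E'
from h import *
c=cam("wrist");u=np.array([.7071,-.7071,0]);h=np.array([.636,.009,.22])
g=c["im"].astype(int).min(2)
n,l,st,ce=cv2.connectedComponentsWithStats(((g>95)[240:370,250:310]).astype(np.uint8))
for a,b in zip(st,ce):
    if 300<a[4]<1500: print(a,b+[250,240])
for f in(1.2,1.3,1.4,1.5,1.57):print(f,proj(c,h-u*.07*np.cos(f)+[0,0,.07*np.sin(f)]))
s=r.state();p=s["tool_pos"];R=s["orientation"];print(s["clock"],p,s["ft_force"])
for k in(0,.01):print(k,"tool axis at z .29",proj(c,p+R@[k,0,-(.29-p[2])]))
E
python3 m.py
```

```text
[ 17  88  28  25 541] [280.51571165 339.84103512]
[  5 105  55  25 603] [288.30182421 362.85406302]
1.2 [277.16488118 273.4376426 ]
1.3 [277.13579474 293.8784402 ]
1.4 [277.12826614 313.59998678]
1.5 [277.14212397 332.08032978]
1.57 [277.16399757 344.03479046]
8.8 [0.6357857  0.00998324 0.26660998] [-12.80579661   8.3938492    9.83756153]
0 tool axis at z .29 [278.73095688 342.61279706]
0.01 tool axis at z .29 [278.6712734  318.61103398]
```

>>> send_rows:
  commands:
    - {"dp":[-0.003,0,0],"delta_rot":[0,0,0],"jaw":0.015}
    - {"dp":[-0.003,0,0],"delta_rot":[0,0,0],"jaw":0.015}
    - {"dp":[-0.003,0,0],"delta_rot":[0,0,0],"jaw":0.015}

```text
clock: 9.1
tool_pos: [0.6377, 0.0081, 0.2664]
orientation: [[-0.708, 0.706, -0.006], [0.706, 0.708, 0.006], [0.008, -0.001, -1.0]]
ft_force: [-12.6, 9.0, 9.2]
finger_gap: 0.243
grip_force: 58.7
```

```bash
python3 m.py
```

```text
[ 17  88  28  25 526] [280.5513308  340.59125475]
[  3 106  57  24 625] [287.1312 362.9536]
1.2 [277.08492764 266.41044858]
1.3 [277.04994263 287.03028636]
1.4 [277.03750521 306.96551312]
1.5 [277.04755958 325.68490045]
1.57 [277.06746115 337.81665647]
9.15 [0.63772869 0.00803799 0.26643062] [-12.27027239   9.59737858   9.06531836]
0 tool axis at z .29 [278.66172996 342.92088202]
0.01 tool axis at z .29 [278.60051704 318.89718662]
```

>>> send_rows:
  commands:
    - {"dp":[-0.002,0,0],"delta_rot":[0,0,0],"jaw":0.015}
    - {"dp":[-0.004,0,0],"delta_rot":[0,0,0],"jaw":0.015}
    - {"dp":[-0.004,0,0],"delta_rot":[0,0,0],"jaw":0.015}

```text
clock: 9.45
tool_pos: [0.6381, 0.0076, 0.2664]
orientation: [[-0.709, 0.705, -0.011], [0.705, 0.709, 0.01], [0.015, -0.001, -1.0]]
ft_force: [-19.8, 16.2, 12.9]
finger_gap: 0.241
grip_force: 58.8
```

```bash
python3 m.py
```

```text
[ 17  87  28  25 524] [280.55725191 339.74427481]
[  5 105  55  25 632] [288.25158228 362.61708861]
1.2 [277.22620623 264.42176006]
1.3 [277.15803829 285.09409481]
1.4 [277.11139739 305.12097871]
1.5 [277.08720395 323.96617202]
1.57 [277.08361129 336.20259361]
9.5 [0.63814097 0.00764207 0.26634759] [-19.39650229  15.7186578   13.12770584]
0 tool axis at z .29 [278.71660227 343.0729721 ]
0.01 tool axis at z .29 [278.6556426  319.03311754]
```

>>> send_rows:
  commands:
    - {"dp":[0.005,0,0],"delta_rot":[0,0,0],"jaw":0.015}
    - {"dp":[0.005,0.002,0],"delta_rot":[0,0,0],"jaw":0.015}
    - {"dp":[0.005,0.004,0],"delta_rot":[0,0,0],"jaw":0.015}
    - {"dp":[0.005,0.006,0],"delta_rot":[0,0,0],"jaw":0.015}
    - {"dp":[0.005,0.006,0],"delta_rot":[0,0,0],"jaw":0.015}

```text
clock: 10.0
tool_pos: [0.641, 0.0119, 0.2664]
orientation: [[-0.708, 0.706, -0.007], [0.706, 0.708, 0.003], [0.007, -0.003, -1.0]]
ft_force: [-14.8, 5.8, 9.7]
finger_gap: 0.24
grip_force: 59.4
```

>>> send_rows:
  commands:
    - {"dp":[0.0005,0.004,0],"delta_rot":[0,0,0],"jaw":0.015}
    - {"dp":[0.001,0.0076,0],"delta_rot":[0,0,0],"jaw":0.015}
    - {"dp":[0.0026,0.0147,0],"delta_rot":[0,0,0],"jaw":0.015}
    - {"dp":[0.0048,0.0217,0],"delta_rot":[0,0,0],"jaw":0.015}
    - {"dp":[0.0076,0.0285,0],"delta_rot":[0,0,0],"jaw":0.015}
    - {"dp":[0.011,0.035,0],"delta_rot":[0,0,0],"jaw":0.015}
    - {"dp":[0.011,0.035,0],"delta_rot":[0,0,0],"jaw":0.015}

```text
clock: 10.7
tool_pos: [0.6578, 0.0435, 0.2665]
orientation: [[-0.708, 0.707, -0.008], [0.707, 0.708, 0.001], [0.006, -0.005, -1.0]]
ft_force: [-15.1, 0.8, 10.0]
finger_gap: 0.238
grip_force: 59.6
```

```bash
python3 m.py
```

```text
[ 10   0  50  22 373] [294.11260054 246.44504021]
[ 16  88  28  25 544] [279.55330882 340.42279412]
[  0 105  60  25 786] [281.22900763 362.37531807]
1.2 [164.58799821 294.08774681]
1.3 [164.56599054 314.08176668]
1.4 [165.21871527 333.24935826]
1.5 [166.51696669 351.09250551]
1.57 [167.78096619 362.56509286]
10.75 [0.65780306 0.04345185 0.26643256] [-14.94959604   1.95771329   9.77463922]
0 tool axis at z .29 [278.58914366 342.92222423]
0.01 tool axis at z .29 [278.52770025 318.90700852]
```

>>> send_rows:
  commands:
    - {"dp":[0.0039,0.0062,0],"delta_rot":[0,0,0],"jaw":0.015}
    - {"dp":[0.0084,0.012,0],"delta_rot":[0,0,0],"jaw":0.015}
    - {"dp":[0.0133,0.0174,0],"delta_rot":[0,0,0],"jaw":0.015}
    - {"dp":[0.0187,0.0223,0],"delta_rot":[0,0,0],"jaw":0.015}
    - {"dp":[0.0245,0.0268,0],"delta_rot":[0,0,0],"jaw":0.015}
    - {"dp":[0.0307,0.0307,0],"delta_rot":[0,0,0],"jaw":0.015}
    - {"dp":[0.0372,0.0341,0],"delta_rot":[0,0,0],"jaw":0.015}
    - {"dp":[0.044,0.0369,0],"delta_rot":[0,0,0],"jaw":0.015}
    - {"dp":[0.044,0.0369,0],"delta_rot":[0,0,0],"jaw":0.015}

```text
clock: 11.65
tool_pos: [0.6537, 0.0974, 0.2665]
orientation: [[-0.706, 0.708, -0.006], [0.708, 0.706, -0.005], [0.0, -0.008, -1.0]]
ft_force: [-12.5, -7.6, 8.1]
finger_gap: 0.245
grip_force: 59.6
```

>>> send_rows:
  commands:
    - {"dp":[0.007,0.0022,0],"delta_rot":[0,0,0],"jaw":0.015}
    - {"dp":[0.0141,0.0038,0],"delta_rot":[0,0,0],"jaw":0.015}
    - {"dp":[0.0214,0.0048,0],"delta_rot":[0,0,0],"jaw":0.015}
    - {"dp":[0.0287,0.0051,0],"delta_rot":[0,0,0],"jaw":0.015}
    - {"dp":[0.036,0.0048,0],"delta_rot":[0,0,0],"jaw":0.015}
    - {"dp":[0.0433,0.0038,0],"delta_rot":[0,0,0],"jaw":0.015}
    - {"dp":[0.0504,0.0022,0],"delta_rot":[0,0,0],"jaw":0.015}
    - {"dp":[0.0574,0,0],"delta_rot":[0,0,0],"jaw":0.015}
    - {"dp":[0.0642,-0.0028,0],"delta_rot":[0,0,0],"jaw":0.015}
    - {"dp":[0.0707,-0.0062,0],"delta_rot":[0,0,0],"jaw":0.015}
    - {"dp":[0.0769,-0.0101,0],"delta_rot":[0,0,0],"jaw":0.015}
    - {"dp":[0.0827,-0.0146,0],"delta_rot":[0,0,0],"jaw":0.015}
    - {"dp":[0.0881,-0.0195,0],"delta_rot":[0,0,0],"jaw":0.015}
    - {"dp":[0.093,-0.0249,0],"delta_rot":[0,0,0],"jaw":0.015}
    - {"dp":[0.093,-0.0249,0],"delta_rot":[0,0,0],"jaw":0.015}

```text
clock: 13.15
tool_pos: [0.5753, 0.1451, 0.2666]
orientation: [[-0.705, 0.709, 0.005], [0.709, 0.705, -0.005], [-0.007, -0.0, -1.0]]
ft_force: [2.7, -9.2, 2.7]
finger_gap: 0.242
grip_force: 59.6
```

>>> send_rows:
  commands:
    - {"dp":[0.0045,-0.0058,0],"delta_rot":[0,0,0],"jaw":0.015}
    - {"dp":[0.0084,-0.012,0],"delta_rot":[0,0,0],"jaw":0.015}
    - {"dp":[0.0118,-0.0185,0],"delta_rot":[0,0,0],"jaw":0.015}
    - {"dp":[0.0146,-0.0253,0],"delta_rot":[0,0,0],"jaw":0.015}
    - {"dp":[0.0168,-0.0323,0],"delta_rot":[0,0,0],"jaw":0.015}
    - {"dp":[0.0184,-0.0394,0],"delta_rot":[0,0,0],"jaw":0.015}
    - {"dp":[0.0194,-0.0467,0],"delta_rot":[0,0,0],"jaw":0.015}
    - {"dp":[0.0197,-0.054,0],"delta_rot":[0,0,0],"jaw":0.015}
    - {"dp":[0.0194,-0.0613,0],"delta_rot":[0,0,0],"jaw":0.015}
    - {"dp":[0.0184,-0.0686,0],"delta_rot":[0,0,0],"jaw":0.015}
    - {"dp":[0.0168,-0.0757,0],"delta_rot":[0,0,0],"jaw":0.015}
    - {"dp":[0.0146,-0.0827,0],"delta_rot":[0,0,0],"jaw":0.015}
    - {"dp":[0.0118,-0.0895,0],"delta_rot":[0,0,0],"jaw":0.015}
    - {"dp":[0.0118,-0.0895,0],"delta_rot":[0,0,0],"jaw":0.015}

```text
clock: 14.55
tool_pos: [0.5045, 0.0927, 0.2666]
orientation: [[-0.706, 0.708, 0.006], [0.708, 0.706, 0.001], [-0.003, 0.005, -1.0]]
ft_force: [5.5, 0.9, -1.0]
finger_gap: 0.246
grip_force: 59.5
```

```bash
python3 - <<'E'
from h import *
c=cam("wrist");b=cam("scene")
A=cv2.resize(c["im"][:,:,::-1],(533,400));B=cv2.resize(b["im"][140:240,250:317,::-1],(267,400),interpolation=cv2.INTER_CUBIC)
cv2.imwrite("pics/w4.png",np.hstack([A,B]))
s=r.state();print(s["clock"],s["tool_pos"],s["ft_force"])
E
```

```text
14.65 [0.50457561 0.09274161 0.26661082] [ 5.27520918 -0.4287424  -0.61245314]
```

View pics/w4.png

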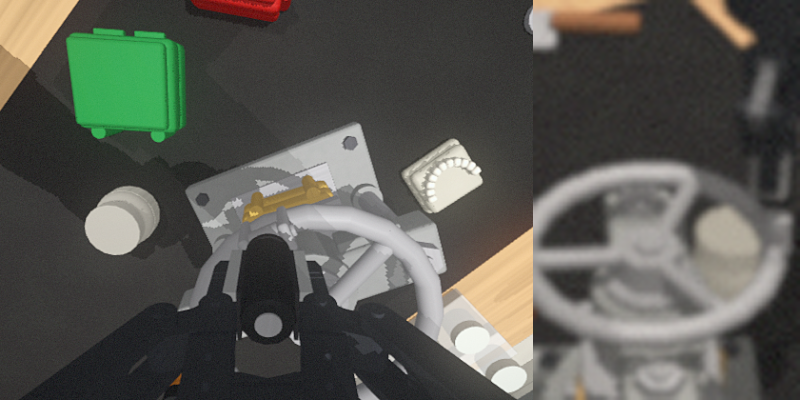

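>>> send_rows:
  commands:
    - {"dp":[0.0027,-0.0013,0],"delta_rot":[0,0,0],"jaw":0.015}
    - {"dp":[0.0054,-0.0026,0],"delta_rot":[0,0,0],"jaw":0.015}
    - {"dp":[0.0054,-0.0026,0],"delta_rot":[0,0,0],"jaw":0.015}
    - {"dp":[0.0054,-0.0026,0],"delta_rot":[0,0,0],"jaw":0.015}

```text
clock: 15.05
tool_pos: [0.5037, 0.0932, 0.2668]
orientation: [[-0.705, 0.709, 0.014], [0.709, 0.705, -0.003], [-0.012, 0.008, -1.0]]
ft_force: [18.8, -5.7, -9.8]
finger_gap: 0.239
grip_force: 59.4
```

>>> send_rows:
  commands:
    - {"dp":[-0.0045,0.002,0],"delta_rot":[0,0,0],"jaw":0.015}
    - {"dp":[-0.0045,0.002,0],"delta_rot":[0,0,0],"jaw":0.022}
    - {"dp":[-0.0045,0.002,0],"delta_rot":[0,0,0],"jaw":0.03}
    - {"dp":[-0.0045,0.002,0],"delta_rot":[0,0,0],"jaw":0.045}
    - {"dp":[-0.0045,0.002,0],"delta_rot":[0,0,0],"jaw":0.055}
    - {"dp":[-0.0045,0.002,0],"delta_rot":[0,0,0],"jaw":0.055}
    - {"dp":[-0.0045,0.002,-0.01],"delta_rot":[0,0,0],"jaw":0.055}
    - {"dp":[-0.0045,0.002,-0.03],"delta_rot":[0,0,0],"jaw":0.055}
    - {"dp":[-0.0045,0.002,-0.06],"delta_rot":[0,0,0],"jaw":0.055}
    - {"dp":[-0.0045,0.002,-0.09],"delta_rot":[0,0,0],"jaw":0.055}
    - {"dp":[-0.0045,0.002,-0.12],"delta_rot":[0,0,0],"jaw":0.055}
    - {"dp":[-0.0045,0.002,-0.12],"delta_rot":[0,0,0],"jaw":0.055}
    - {"dp":[-0.0045,0.002,-0.12],"delta_rot":[0,0,0],"jaw":0.055}

```text
clock: 16.35
tool_pos: [0.501, 0.0932, 0.3873]
orientation: [[-0.707, 0.707, 0.002], [0.707, 0.707, -0.0], [-0.002, 0.002, -1.0]]
ft_force: [-1.0, 0.4, 0.8]
finger_gap: 0.646
grip_force: 0.0
```

```bash
python3 - <<'E'
from h import *
c=cam("wrist");b=cam("scene")
A=cv2.resize(c["im"][:,:,::-1],(533,400));B=cv2.resize(b["im"][140:240,250:317,::-1],(267,400),interpolation=cv2.INTER_CUBIC)
cv2.imwrite("pics/w5.png",np.hstack([A,B]))
s=r.state();print(s["clock"],s["tool_pos"],s["ft_force"])
C=np.array([.580,.065,0]);a=np.radians(159.7);e=np.array([np.cos(a),np.sin(a),0]);h=C+.08*e+[0,0,.22]
print("hinge",proj(c,h)*.952)
for f in(1.3,1.4,1.5,1.57):print(f,proj(c,h-e*.07*np.cos(f)+[0,0,.07*np.sin(f)])*.952)
E
```

```text
16.45 [0.50028191 0.09312558 0.38556093] [ 0.62809633 -1.09548591 -0.99508339]
hinge [268.99378745 185.97570368]
1.3 [280.08470712 234.04534517]
1.4 [276.36922721 227.21509035]
1.5 [272.46172784 219.68050138]
1.57 [269.64617502 214.04587749]
```

View pics/w5.png

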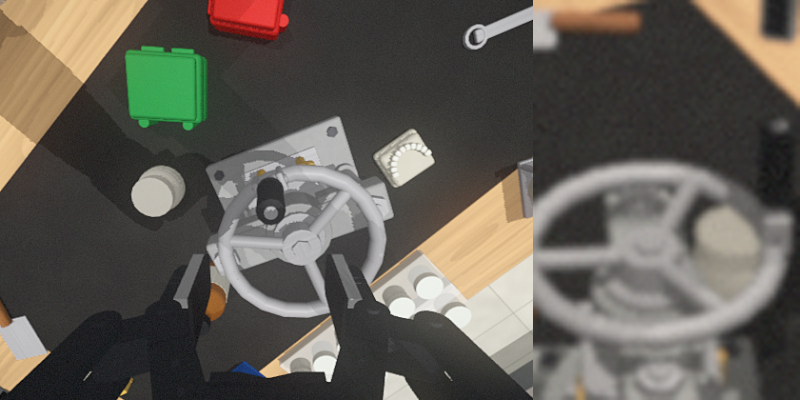

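The handle stands upright: its cap is at (270,213), where f = 1.57 should put it. The gripper is clear of everything.

```bash
python3 -c "
from plant import r
print(r.state()['qd'].round(3)); print(r.job_done())"
```

```text
[-0.     0.007 -0.016 -0.001  0.001 -0.   ]
the job is handed in; nothing more can be done
None
```

I swung the crank handle upright, felt that the screw gives counter-clockwise, and backed it off about 205° (plate about 4.5 mm up by the 8 mm per turn pitch). I left the handle upright with the gripper clear, never pushed the solid way, and handed the job in; no verdict came back.

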